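Hook the cover onto the ring tray and swing it shut

ROBOT

A 6-joint arm with a two-finger parallel gripper is mounted at the origin on the work surface. World frame = base frame: x ahead of the robot, y to its left, z up, the work surface at z = 0. Lengths are in m, angles in rad, forces in N, time in s.
With the tool pointing down it reaches from about 0.275 to 0.825 m from the base axis. Payload 5.2 kg.
Tool frame: the origin (TCP) lies on the mounting face of the last link; the fingertips stand 186 mm ahead of it and the grasp point (between the pads) lies 167 mm ahead of it; z points along the fingers, y is the line along which they close (so a half turn about z gives the same grasp; the last joint's range is limited). The gripper opens to 93 mm and grips with 3 to 60 N. Pads are 15 mm wide; open, the fingers measure 128 mm over their backs; the gripper's body (75 mm by 188 mm) begins 65 mm behind the grasp point.
Start: joints at [1.141, 0.259, 1.535, -0, 1.348, -0.203], TCP at [0.124, 0.536, 0.405] pointing down, gripper open.
Joint ranges: [-3.14, 3.14], [-0.91, 2.08], [0.19, 2.58], [-1.22, 4.36], [0.22, 2.71], [-3.12, 3.12]. Speed limits (rad/s): [2.57, 2.57, 3.14, 3.14, 3.14, 3.14].

INTERFACE

Orientations are given as a unit quaternion [w, x, y, z].
In Python, from bench import ctrl, cams gives the robot as it stands. The module is installed in compiled form; this text tells all that it offers.
- The arm moves only by the tool send_rows, never from a script. Its argument "commands" is a list of rows, each a list of 7 numbers: the opening, from -1 (shut) to 1 (fully open), then the shift along the tool's x, y, z in mm, then the turn, a rotation vector about the tool's x, y, z in degrees. In form: [[gripper, dx, dy, dz, wx, wy, wz], ...]. A call has 1 to 5 rows; each row shifts and turns the commanded pose from where the row before left it, along the tool's axes as they then stand; what a row does not reach is not made up. A row lasts 1/12 s, in which the tool goes at most 41.7 mm and 7.16 degrees, less where a joint would pass 70% of its speed; a pose out of reach is approached as far as the arm can. A call is refused whole if a number of a shift passes 41.7 or a number of a turn 7.16, either way. A call with a gripper value outside its range is refused whole. The fingers move at their own pace and stop on an object; "force" is the grip in N (left out, the last holds). Time passes only in rows, so rows that do not move let the fingers close. It gives the time, the measured TCP pose, the force, the opening and the grip force at its end, in the units of the state.
- ctrl.get_state(): the state, without advancing time (a new reading comes with each control period).
- cams.read_camera(name): name is "side" or "top" or "wrist"; returns (picture, depth): 420x560x3 uint8, red, green, blue; 420x560 float32, m along the optical axis (not along the pixel's ray), 0 where there is no reading.
- cams.get_calibration(name): a dict with "mtx" (3x3 intrinsics, pixels), "pose" (4x4, takes a point from camera to world coordinates); the wrist camera has in their place "hand_eye" (4x4, takes a point from camera to tool coordinates, whose origin is the TCP and whose axes are the flange's). Camera axes: x right, y up, looking along -z (the intrinsics and any distortion apply to the point x, -y, -z); pixel columns grow to the right and rows downward; lengths in m; the calibration is good to about 2 mm. A picture is of the moment at which its call begins: read the wrist's pose just before it. get_calibration takes no time and is no camera call.
- ctrl.hand_in(): hands the job in; it is judged then, once.
The state is a dict: "t": time; "joint_positions": joint angles; "joint_velocities": joint speeds; "joint_efforts": joint torques, N m; "tool_pos": TCP position; "eef_rot": TCP orientation; "wrist_force": force on the tool from outside, world axes, zero at the start; "wrist_torque": the same for the moment, N m; "width": finger opening in m; "grip_force": force on a finger pad.
Only numpy, scipy, OpenCV 4.12 (cv2) and the standard library are available. Lean on these libraries where they do the work, as an engineer would, in place of code of your own. Each camera call takes 0.05 s, during which the arm holds its last target. There are 200 camera calls.

TASK

Close the open green tray of silver rings on the jeweller's bench with its own green lid, the one with the brass tongue: hold the lid clearly tilted, tongue end low, hook the tongue well in under the tray's brass bar, then swing the lid down until it lies flat on the tray rim. Keep hold of the lid's knob until it lies flat, then let go; leave the blue lid alone.

Things in the scene. Friction and masses are not known exactly. Their poses are not given: they have to be found in the camera images.
- lid: Right lid: loose green plate 120 (x) x 112 (y) x 8 mm, lying flat, 0.2 kg. A brass tongue, 60 mm wide, 5 mm thick, flush with the underside, sticks out 26 mm from the middle of its -x edge. On the plate's middle a black block knob 22 (x) x 40 (y) mm, 36 mm high (8 to 44 mm above the underside). Origin: centre of the plate's underside; z up, -x towards the tongue.
- tongue_tip (a point): On the lid: middle of the tongue's tip edge at the underside, 86 mm from the lid's origin along the lid's -x. On the seated lid it is near x = -73 mm of the tray (and the lid's origin near x = +13 mm, y = 0), the lid's x axis along the tray's.
- tray: Green tray of silver rings fixed to the bench, 170 (x) x 98 (y) mm, rim 30 mm high. Origin: centre of its underside; z up; its -x end (roughly to the robot) has the brass bar. Stops at x = -79 and +79 mm stand 16 mm above the rim; the lid, 146 mm long with its tongue, lies on the rim between them. Under the bar is a flat bed at rim height (x -85 to -40 mm).
- bar (a point): On the tray: middle of the axis of its brass bar, at x = -60 mm, 54 mm above the bench. The bar is 8 mm thick and 104 mm long along the tray's y; its underside is 20 mm above the rim, and its two posts leave 88 mm between them. The tongue goes in under it towards the tray's -x.
- spare_lid: The wrong lid, to be left alone: blue plate 120 x 112 x 8 mm with the same black knob but no tongue, loose. Origin: centre of its underside.
There are look-alikes about, which are no part of the job. What is shaped like the lid but red is not meant. What is shaped like the tray but orange or red is not meant.

How it is judged:
On the way, in this order (a step that is already met when the one before it is completed fails the run):
1. the tongue is hooked in under the bar (its tip past the bar's axis by 2 mm or more) while the lid is tilted more than 5 degrees (x of tongue_tip in the frame of tray below -0.062 m and y of tongue_tip in the frame of tray between -0.025 and 0.025 m and z of tongue_tip in the frame of tray between 0.024 and 0.05 m and angle between lid's own z axis and vertical above 0.09 rad), for 0.05 s.
2. still touched by the fingers, the lid has come down flat onto the rim (within 5 mm and 3.4 degrees) (x of tongue_tip in the frame of tray below -0.062 m and y of tongue_tip in the frame of tray between -0.025 and 0.025 m and z of tongue_tip in the frame of tray between 0.024 and 0.05 m and z of lid in the frame of tray between 0.026 and 0.035 m and angle between lid's own z axis and vertical below 0.06 rad and contact force between the fingers and lid above 0.3 N), for 0.05 s.
At the end, for the whole second after the job is handed in: The green lid lies still and flat on the tray's rim (underside within 5 mm of it, tilt under 3.4 degrees), its tongue under the brass bar (tip at least 2 mm past the bar's axis), within 20 mm of the tray's middle line and 11 degrees of its direction, released (x of tongue_tip in the frame of tray below -0.062 m and y of tongue_tip in the frame of tray between -0.025 and 0.025 m and z of tongue_tip in the frame of tray between 0.024 and 0.05 m and z of lid in the frame of tray between 0.026 and 0.035 m and angle between lid's own z axis and vertical below 0.06 rad and angle between the x axis of lid and the x axis of tray, either way round below 0.2 rad and y of lid in the frame of tray between -0.02 and 0.02 m and linear speed of lid below 0.02 m/s); the robot touches nothing.
It fails at once if the blue lid is moved by more than 30 mm (distance of spare_lid from where it was at the start of the episode above 0.03 m).
It also fails if it takes over 45 s, if anything falls off the work surface, if the arm or the gripper's body presses on something with over 40 N, if the wrist force passes 120 N, or if a joint passes its speed limit or range.

## Working session

There is one attempt and no reset: what is moved stays moved. The work goes in short steps, Python scripts to look and compute and a tool call to move; the robot and the scene stay as the last step left them, time stands still between calls to the robot, and variables do not carry over. Pictures are saved under pics/ and viewed, at most 10 in all, crops included, and the job is handed in when it is done.

Besides the shell and the picture viewer there is one more tool, called after "Emit:" by a JSON object that holds its "api" and its "payload". send_rows: Moves the arm, as the interface text tells. Its arguments: {"type":"object","properties":{"commands":{"type":"array","items":{"type":"array","items":{"type":"number"}}},"force":{"type":"number"}},"required":["commands"]}

```bash
mkdir -p pics; cat > h.py <<'E'
import numpy as np,cv2
from bench import ctrl,cams
from scipy.spatial.transform import Rotation as R
def T():
    s=ctrl.get_state();M=np.eye(4);q=s["eef_rot"];M[:3,:3]=R.from_quat([q[1],q[2],q[3],q[0]]).as_matrix();M[:3,3]=s["tool_pos"];return M
def cloud(n):
    t=T();im,d=cams.read_camera(n);c=cams.get_calibration(n);K=np.array(c["mtx"])
    P=t@np.array(c["hand_eye"]) if n=="wrist" else np.array(c["pose"])
    v,u=np.indices(d.shape);X=np.stack([(u-K[0,2])/K[0,0]*d,-(v-K[1,2])/K[1,1]*d,-d],-1)
    W=X@P[:3,:3].T+P[:3,3];W[d==0]=np.nan
    return im,W,c
def save(n,im): cv2.imwrite("pics/"+n,im[...,::-1])
E
python3 - <<'E'
from h import *
a=cloud("top");b=cloud("side")
save("a.png",np.vstack([a[0],b[0]])[:, :] if 0 else cv2.resize(np.hstack([a[0],b[0]]),(800,300)))
save("top.png",a[0]);np.savez("top.npz",im=a[0],W=a[1]);print(a[2]);print(b[2]);np.savez("side.npz",im=b[0],W=b[1])
print(ctrl.get_state())
E
```

```text
{'mtx': array([[475.99032394,   0.        , 281.51602307],
       [  0.        , 475.99032394, 205.62836999],
       [  0.        ,   0.        ,   1.        ]]), 'pose': array([[-0.00357746,  0.9756939 , -0.21910869,  0.19129826],
       [-0.99998185, -0.00242807,  0.00551481, -0.04138605],
       [ 0.00484876,  0.21912444,  0.97568487,  1.07756164],
       [ 0.        ,  0.        ,  0.        ,  1.        ]])}
{'mtx': array([[526.4274051 ,   0.        , 280.56809323],
       [  0.        , 526.4274051 , 202.20624572],
       [  0.        ,   0.        ,   1.        ]]), 'pose': array([[ 0.82088679,  0.35011735, -0.45117926, -0.24363386],
       [-0.57102983,  0.51476342, -0.63948695, -0.94779118],
       [ 0.0083551 ,  0.7825832 ,  0.62248994,  0.94411815],
       [ 0.        ,  0.        ,  0.        ,  1.        ]])}
{'t': 0.1, 'joint_positions': array([ 1.14117802e+00,  2.59285724e-01,  1.53592944e+00,  3.54412202e-05,
        1.34803567e+00, -2.02781840e-01]), 'joint_velocities': array([-0.00121718, -0.00251193, -0.00241844,  0.00072964, -0.00015782,
       -0.00111261]), 'joint_efforts': array([ 2.03130949e-03, -4.38206756e+01, -2.84643441e+01,  7.17878784e-02,
        3.62741912e-02, -7.60349258e-05]), 'tool_pos': array([0.12357731, 0.53575194, 0.40400995]), 'eef_rot': array([-2.74233508e-04,  1.13179089e-01,  9.93574258e-01, -7.82610975e-04]), 'wrist_force': array([-0.89364075,  0.2278616 ,  0.2715927 ]), 'wrist_torque': array([-0.01377138, -0.00695807,  0.0162464 ]), 'grip_force': 0.0, 'width': 0.09300948318944628}
```

View pics/top.png

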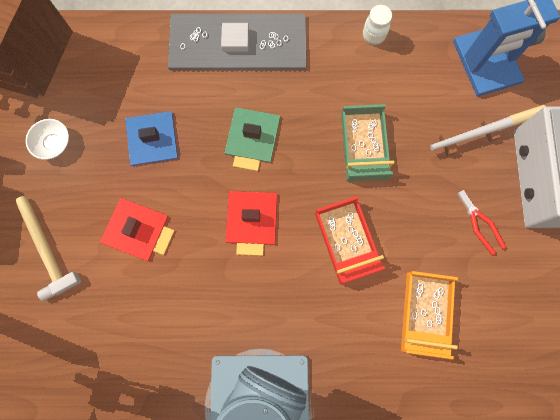

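View pics/a.png

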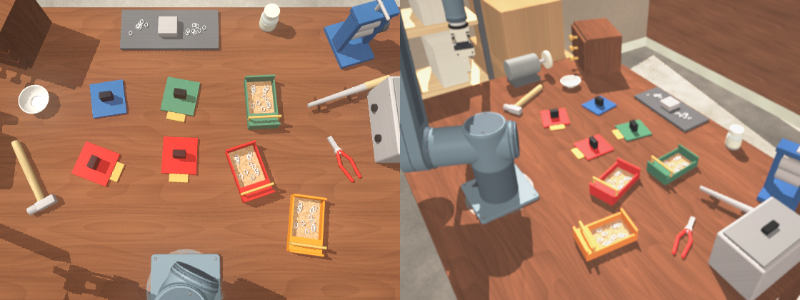

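Top view: green lid at (252,135) with tongue at (247,163); the look-alikes are the red lids (252,217) and (135,230), and the blue one is the spare at (150,138). Green tray at (368,142) with its bar at about (370,163); the red tray (350,240) and orange tray (430,315) are not meant. Only the green lid with the brass tongue and the green tray fit the description.

```bash
python3 - <<'E'
from h import *
z=np.load("top.npz");im,W=z["im"],z["W"]
save("crop.png",cv2.resize(im[90:190,210:410],(800,400),interpolation=cv2.INTER_CUBIC))
hsv=cv2.cvtColor(im,cv2.COLOR_RGB2HSV);h,s,v=[hsv[...,i].astype(int) for i in range(3)]
def box(n,m,roi):
    k=np.zeros(m.shape,bool);k[roi[1]:roi[3],roi[0]:roi[2]]=1;p=W[m&k];p=p[~np.isnan(p[:,0])]
    if len(p)<5: print(n,len(p));return
    c,sz,a=cv2.minAreaRect((p[:,:2]*1000).astype(np.float32));print(n,len(p),"c",np.round(c,1),"sz",np.round(sz,1),"ang",round(a,1),"z",np.round(np.percentile(p[:,2],[5,50,95])*1000,1),"mean",np.round(p.mean(0)*1000,1))
    return p
g=(h>55)&(h<95)&(s>60)
y=(h>18)&(h<32)&(s>110)&(v>140)
L=(215,95,295,180);Tr=(330,95,405,190)
Z=W[...,2]
box("lidplate",g&(Z<.015),L);box("tongue",y&(Z<.02),L);box("knobtop",(Z>.036)&(Z<.06),L)
box("tray all",g,Tr);box("tray rim",g&(Z>.024)&(Z<.036),Tr);box("bar",(Z>.051)&(Z<.066),Tr);box("stops",g&(Z>.039)&(Z<.05),Tr)
box("table",(h<20)&(Z<.02),(290,90,335,180))
box("spare",(h>100)&(h<125)&(s>100),(120,100,185,175))
E
```

```text
lidplate 1863 c [606.8  22.1] sz [110.5 119.2] ang 78.7 z [ 5.1  8.6 11.8] mean [605.   22.1   8.5]
tongue 273 c [536.3  36.4] sz [60.2 27. ] ang 79.3 z [2.1 5.3 8.5] mean [535.8  36.1   5.3]
knobtop 175 c [607.5  22.2] sz [40.5 23.6] ang 80.6 z [39.5 44.  47.4] mean [605.7  21.9  43.8]
tray all 743 c [ 578.4 -244.3] sz [170.1  98. ] ang 2.8 z [16.3 30.9 48.2] mean [ 555.8 -244.6   32.9]
tray rim 485 c [ 577.2 -244.3] sz [163.4  97.9] ang 2.7 z [26.2 30.4 33.5] mean [ 552.9 -246.4   30.2]
bar 163 c [ 585.1 -242.9] sz [142.5 102.6] ang 3.8 z [53.8 57.9 61. ] mean [ 518.9 -246.9   57.7]
stops 181 c [ 578.5 -244.5] sz [170.   97.4] ang 2.4 z [43.4 46.5 49.2] mean [ 557.2 -245.8   46.5]
table 4040 c [ 610.6 -122.3] sz [108.1 229.9] ang 89.5 z [-2.8  0.5  3.8] mean [ 6.088e+02 -1.213e+02  5.000e-01]
spare 1935 c [598.1 262.5] sz [120.3 111.7] ang 9.1 z [ 5.2  8.6 11.9] mean [595.9 261.5   8.7]
```

View pics/crop.png

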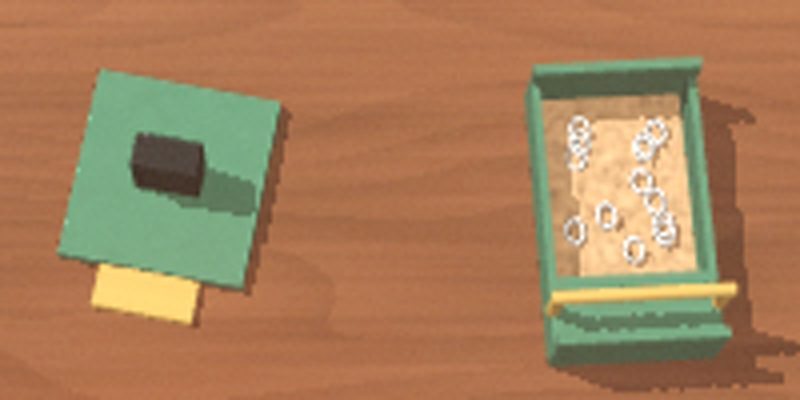

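The crop confirms it. The green lid has its brass tongue toward the robot (knob at 168,163 in the crop), and the green tray has its bar at (640,295). All measured sizes match the description. Lid origin is about (607,22) mm with yaw -11°. Tray origin is about (578,-244) mm with yaw +2.8°, and the bar at (519,-247) agrees with that.

Moving over the lid.

Emit:
{"api": "send_rows", "payload": {"commands": [[1,-32.6,-21.8,0,0,0,0],[1,-32.6,-21.8,0,0,0,0],[1,-32.6,-21.8,0,0,0,0],[1,-32.6,-21.8,0,0,0,0],[1,-32.6,-21.8,0,0,0,0]]}}

```text
t: 0.52
tool_pos: [0.2585, 0.3916, 0.4044]
eef_rot: [-0.0, 0.113, 0.994, -0.0]
wrist_force: [0.3, 0.7, 0.3]
width: 0.0933
grip_force: 0.0
```

Emit:
{"api": "send_rows", "payload": {"commands": [[1,-32.6,-21.8,0,0,0,0],[1,-32.6,-21.8,0,0,0,0],[1,-32.6,-21.8,0,0,0,0],[1,-32.6,-21.8,0,0,0,0],[1,-32.6,-21.8,0,0,0,0]]}}

```text
t: 0.93
tool_pos: [0.393, 0.2485, 0.4046]
eef_rot: [-0.0, 0.113, 0.994, -0.0]
wrist_force: [0.6, -0.1, -0.4]
width: 0.093
grip_force: 0.0
```

Emit:
{"api": "send_rows", "payload": {"commands": [[1,-32.6,-21.8,0,0,0,0],[1,-32.6,-21.8,0,0,0,0],[1,-32.6,-21.8,0,0,0,0],[1,-32.6,-21.8,0,0,0,0],[1,-32.6,-21.8,0,0,0,0]]}}

```text
t: 1.35
tool_pos: [0.5275, 0.1056, 0.4044]
eef_rot: [-0.0, 0.113, 0.994, 0.0]
wrist_force: [0.4, 0.5, 0.2]
width: 0.0933
grip_force: 0.0
```

Emit:
{"api": "send_rows", "payload": {"commands": [[1,-32.6,-21.8,0,0,0,0],[1,-32.6,-21.8,0,0,0,0],[1,-32.6,-21.8,0,0,0,0],[1,0,0,6,0,0,6.8],[1,0,0,6,0,0,6.8]]}}

```text
t: 1.77
tool_pos: [0.6086, 0.0192, 0.3916]
eef_rot: [-0.0, 0.234, 0.972, -0.0]
wrist_force: [-1.0, 1.3, 0.7]
width: 0.0928
grip_force: 0.0
```

Emit:
{"api": "send_rows", "payload": {"commands": [[1,0,0,6,0,0,6.8],[1,0,0,6,0,0,6.8],[1,0,0,6,0,0,6.8],[1,0,0,6,0,0,6.8],[1,0,0,6,0,0,6.8]]}}

```text
t: 2.18
tool_pos: [0.6071, 0.0216, 0.3619]
eef_rot: [-0.001, 0.507, 0.862, -0.0]
wrist_force: [-0.2, -0.3, -0.3]
width: 0.0928
grip_force: 0.0
```

Emit:
{"api": "send_rows", "payload": {"commands": [[1,0,0,6,0,0,6.8],[1,0,0,6,0,0,6.8],[1,0,0,6,0,0,6.8],[1,0,0,6,0,0,6.8],[1,0,0,6,0,0,6.8]]}}

```text
t: 2.6
tool_pos: [0.607, 0.0216, 0.3319]
eef_rot: [-0.0, 0.737, 0.676, -0.0]
wrist_force: [-0.2, -0.4, 0.7]
width: 0.0933
grip_force: 0.0
```

Emit:
{"api": "send_rows", "payload": {"commands": [[1,0,0,6,0,0,6.8],[1,0,0,0,0,0,0],[1,0,0,0,0,0,0]]}}

```text
t: 2.85
tool_pos: [0.607, 0.0216, 0.3261]
eef_rot: [-0.001, 0.773, 0.635, -0.001]
wrist_force: [-0.1, 0.2, 0.1]
width: 0.093
grip_force: 0.0
```

```bash
cat >> h.py <<'E'
def lidmeas(show=True):
    im,W,_=cloud("wrist");hsv=cv2.cvtColor(im,cv2.COLOR_RGB2HSV);h,s,v=[hsv[...,i].astype(int) for i in range(3)]
    return im,W,h,s,v
E
python3 - <<'E'
from h import *
M=T();print(np.round(M,3))
im,W,h,s,v=lidmeas();save("w1.png",im)
Z=W[...,2]
for n,m in [("knob",(Z>.04)&(Z<.05)&(v<90)),("plate",(h>55)&(h<95)&(s>60)&(Z<.02)),("tongue",(h>18)&(h<32)&(s>110)&(v>140)&(Z<.02))]:
    p=W[m];print(n,len(p))
    if len(p)>20:
        c,sz,a=cv2.minAreaRect((p[:,:2]*1000).astype(np.float32));print(c,sz,a,np.median(p[:,2]))
E
```

```text
[[ 0.194  0.981 -0.002  0.607]
 [ 0.981 -0.194  0.     0.022]
 [-0.    -0.002 -1.     0.326]
 [ 0.     0.     0.     1.   ]]
knob 2266
(508.2104797363281, 29.031631469726562) (40.99576187133789, 224.0355987548828) 85.23545837402344 0.04377193648168132
plate 16128
(607.4539184570312, 20.90821075439453) (111.01309204101562, 118.6811752319336) 78.86954498291016 0.007843149005774513
tongue 2114
(544.9288330078125, -57.60279846191406) (81.7690658569336, 246.9272003173828) 15.84000301361084 0.004930873708384825
```

View pics/w1.png

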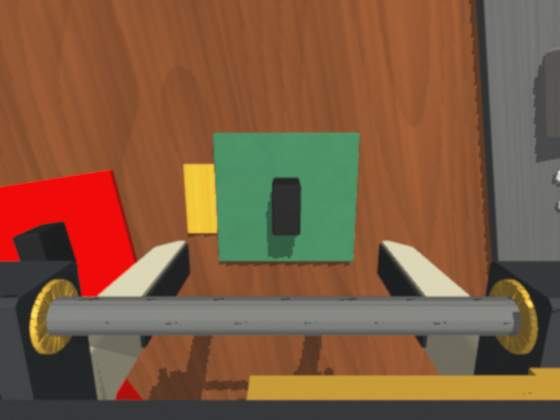

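The wrist view shows the green lid square to the gripper, with the knob (286,205) between the open fingers. The plate measures (607.5,20.9) mm with yaw -11.1°, and the TCP is within 1 mm of that. Descending and gripping.

Emit:
{"api": "send_rows", "payload": {"commands": [[1,0,0,30,0,0,0],[1,0,0,30,0,0,0],[1,0,0,30,0,0,0],[1,0,0,25,0,0,0],[1,0,0,12,0,0,0]], "force": 30}}

```text
t: 3.32
tool_pos: [0.6061, 0.0218, 0.1969]
eef_rot: [-0.002, 0.773, 0.634, -0.001]
wrist_force: [-0.3, -0.2, -0.6]
width: 0.0927
grip_force: 0.0
```

Emit:
{"api": "send_rows", "payload": {"commands": [[-1,0,0,0,0,0,0],[-1,0,0,0,0,0,0],[-1,0,0,0,0,0,0],[-1,0,0,0,0,0,0],[-1,0,0,0,0,0,0]], "force": 30}}

```text
t: 3.73
tool_pos: [0.6079, 0.0216, 0.2016]
eef_rot: [0.001, 0.774, 0.634, 0.001]
wrist_force: [0.0, -0.1, 0.5]
width: 0.0641
grip_force: 0.0
```

Emit:
{"api": "send_rows", "payload": {"commands": [[-1,0,0,0,0,0,0],[-1,0,0,0,0,0,0],[-1,0,0,0,0,0,0],[-1,0,0,0,0,0,0],[-1,0,0,0,0,0,0]]}}

```text
t: 4.15
tool_pos: [0.6072, 0.0216, 0.1998]
eef_rot: [0.0, 0.774, 0.633, 0.0]
wrist_force: [0.8, 0.3, 0.3]
width: 0.031
grip_force: 0.0
```

Emit:
{"api": "send_rows", "payload": {"commands": [[-1,0,0,0,0,0,0],[-1,0,0,0,0,0,0],[-1,0,0,0,0,0,0],[-1,0,0,0,0,0,0],[-1,0,0,0,0,0,0]]}}

```text
t: 4.57
tool_pos: [0.6073, 0.0216, 0.1997]
eef_rot: [0.0, 0.774, 0.633, 0.0]
wrist_force: [0.4, 0.1, -0.8]
width: 0.0217
grip_force: 30.0
```

Emit:
{"api": "send_rows", "payload": {"commands": [[-1,0,0,-15,0,0,0],[-1,0,0,-30,0,0,0],[-1,0,0,-35,0,0,0],[-1,0,0,-30,0,0,0],[-1,0,0,-20,0,0,0]]}}

```text
t: 4.98
tool_pos: [0.6074, 0.0216, 0.3325]
eef_rot: [0.001, 0.774, 0.633, 0.001]
wrist_force: [0.9, -0.0, -2.5]
width: 0.0219
grip_force: 30.0
```

```bash
python3 - <<'E'
from h import *
M=T();print(np.round(M,3));print(ctrl.get_state()["wrist_force"],ctrl.get_state()["wrist_torque"],ctrl.get_state()["joint_positions"])
im,W,h,s,v=lidmeas()
p=W[(h>55)&(h<95)&(s>60)&(W[...,2]>.07)]
# plate in tool frame
q=(p-M[:3,3])@M[:3,:3]*1000
A=np.c_[q[:,:2],np.ones(len(q))];f=np.linalg.lstsq(A,q[:,2],rcond=None)[0]
print(len(q),"plane z=",f,"zmed",np.median(q[:,2]));print(cv2.minAreaRect(q[:,:2].astype(np.float32)))
E
```

```text
[[ 0.198  0.98   0.002  0.607]
 [ 0.98  -0.198 -0.     0.022]
 [ 0.     0.002 -1.     0.333]
 [ 0.     0.     0.     1.   ]]
[ 0.93651325 -0.0042151  -2.51870128] [-0.08364398  0.03629895 -0.02213632] [-1.47721857e-01  4.14245552e-01  1.49344287e+00  3.93061977e-05
  1.23151101e+00  5.10805656e-02]
26032 plane z= [-7.42544920e-04  1.39816241e-03  1.91416653e+02] zmed 191.89240154433526
((-0.63970947265625, -0.9026832580566406), (119.29962921142578, 111.14090728759766), 89.95426177978516)
```

Emit:
{"api": "send_rows", "payload": {"commands": [[-1,0,0,0,0,0,-7.1],[-1,0,0,0,0,0,-7.1],[-1,0,0,0,-6,0,0],[-1,0,0,0,-6,0,0],[-1,0,0,0,0,0,0]]}}

```text
t: 5.45
tool_pos: [0.606, 0.0218, 0.3283]
eef_rot: [0.072, 0.686, 0.72, 0.076]
wrist_force: [-0.9, 0.7, -2.1]
width: 0.0217
grip_force: 30.0
```

```bash
cat >> h.py <<'E'
yw=np.radians(2.8);RT=R.from_euler('z',yw).as_matrix();OT=np.array([578.2,-244.4,0])
LT=np.eye(4);LT[:3,:3]=np.array([[0,1,0],[1,0,0],[0,0,-1]]).T;LT[:3,3]=[-.6,-.9,199.7]
def lidpose(LT=LT):
    M=T();M[:3,3]*=1000;L=M@LT
    tip=RT.T@((L@[-86,0,0,1])[:3]-OT);o=RT.T@(L[:3,3]-OT);lx=RT.T@L[:3,0];lz=RT.T@L[:3,2]
    print("tip",tip.round(1),"org",o.round(1),"yaw",np.degrees(np.arctan2(lx[1],lx[0])).round(2),"tilt",np.degrees(np.arcsin(lx[2])).round(2),"roll",np.degrees(np.arctan2(-lz[1],lz[2])).round(2))
    return M,L,tip
def go(*ts):
    M,L,tip=lidpose()
    for t in ts:
        d=M[:3,:3].T@(RT@(np.array(t)-tip));print(t,"tool shift",d.round(1));tip=np.array(t)
    s=ctrl.get_state();print("F",s["wrist_force"].round(1),"t",s["t"],"w",s["width"],"TCP",s["tool_pos"])
E
python3 -c "
from h import *
go((-30,0,110),(-30,0,60))"
```

```text
tip [ -2.4 264.1 114.8] org [ 81.7 264.  132.8] yaw -0.01 tilt 12.09 roll 0.02
(-30, 0, 110) tool shift [-264.1  -28.    -1.2]
(-30, 0, 60) tool shift [ -0.  -10.5  48.9]
F [-0.9  0.7 -2.1] t 5.45 w 0.021749984785703162 TCP [0.6059919  0.02181845 0.32829268]
```

Emit:
{"api": "send_rows", "payload": {"commands": [[-1,-33,-3.5,0,0,0,0],[-1,-33,-3.5,0,0,0,0],[-1,-33,-3.5,0,0,0,0],[-1,-33,-3.5,0,0,0,0],[-1,-33,-3.5,0,0,0,0]]}}

```text
t: 5.87
tool_pos: [0.5974, -0.1452, 0.3248]
eef_rot: [0.069, 0.686, 0.721, 0.075]
wrist_force: [0.8, -0.3, -3.5]
width: 0.0219
grip_force: 30.0
```

Emit:
{"api": "send_rows", "payload": {"commands": [[-1,-33,-3.5,0,0,0,0],[-1,-33,-3.5,0,0,0,0],[-1,-33,-3.5,0,0,0,0],[-1,0,0,0,0,0,0],[-1,0,0,0,0,0,0]]}}

```text
t: 6.28
tool_pos: [0.592, -0.2454, 0.3223]
eef_rot: [0.07, 0.687, 0.719, 0.075]
wrist_force: [-0.1, 0.7, -2.8]
width: 0.0221
grip_force: 30.0
```

Emit:
{"api": "send_rows", "payload": {"commands": [[-1,0,-3.5,17,0,0,0],[-1,0,-3.5,17,0,0,0],[-1,0,-3.5,15,0,0,0],[-1,0,0,0,0,0,0],[-1,0,0,0,0,0,0]]}}

```text
t: 6.7
tool_pos: [0.5924, -0.2419, 0.2724]
eef_rot: [0.07, 0.686, 0.721, 0.075]
wrist_force: [0.3, 0.1, -3.2]
width: 0.0216
grip_force: 30.0
```

```bash
python3 - <<'E'
from h import *
go((-35,0,38),(-72,0,36))
im,W,_=cloud("side");np.savez("s2.npz",im=im,W=W)
im2,W2,_=cloud("top")
c=cams.get_calibration("side");P=np.array(c["pose"]);K=np.array(c["mtx"])
x=P[:3,:3].T@(np.array([.53,-.245,.06])-P[:3,3]);u=int(K[0,0]*x[0]/-x[2]+K[0,2]);v=int(K[1,1]*-x[1]/-x[2]+K[1,2]);print(u,v)
a=im[v-75:v+75,u-100:u+100];b=im2[100:200,310:430]
save("s2.png",np.hstack([cv2.resize(a,(400,300),interpolation=3),cv2.resize(b,(360,300),interpolation=3)]))
h=cv2.cvtColor(im2,cv2.COLOR_RGB2HSV)[...,0];Z=W2[...,2];m=(Z>.05)&(Z<.066)&(W2[...,0]<.535)&(W2[...,0]>.50)&(h>15)&(h<35);p=W2[m]*1000;print(len(p),p.mean(0),p.min(0),p.max(0))
E
```

```text
tip [-30.1   1.8  59.2] org [54.1  1.8 76.7] yaw 0.04 tilt 11.77 roll 0.2
(-35, 0, 38) tool shift [-1.8 -9.1 19.7]
(-72, 0, 36) tool shift [  0.  -36.6  -5.6]
F [ 0.3  0.1 -3.2] t 6.7 w 0.021600370325029452 TCP [ 0.59236524 -0.24193812  0.27242436]
368 225
6 [ 523.42000958 -603.08944326   52.79248039] [ 514.59754527 -603.54920602   50.69377758] [ 532.65073851 -602.31155698   56.46907355]
```

View pics/s2.png

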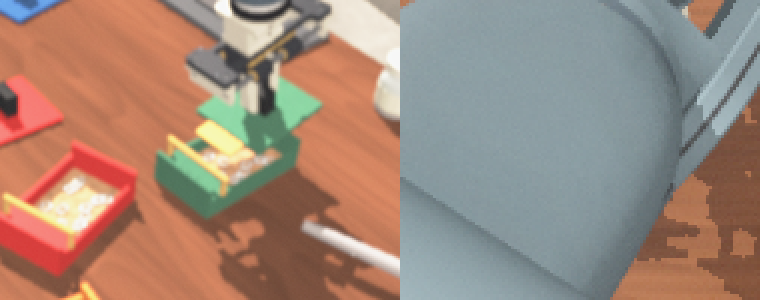

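The side view shows the lid held tilted over the tray. Its tongue (crop 220,138) faces the bar (crop 198,165) from the ring side, centred between the posts. Lowering it and sliding it in.

Emit:
{"api": "send_rows", "payload": {"commands": [[-1,-0.9,-4.5,10,0,0,0],[-1,-0.9,-4.6,9.7,0,0,0],[-1,0,0,0,0,0,0],[-1,0,0,0,0,0,0]]}}

```text
t: 7.13
tool_pos: [0.5873, -0.2452, 0.2515]
eef_rot: [0.071, 0.686, 0.72, 0.075]
wrist_force: [-0.3, -0.2, -2.9]
width: 0.0222
grip_force: 30.0
```

Emit:
{"api": "send_rows", "payload": {"commands": [[-1,0,-9,-1.4,0,0,0],[-1,0,-9,-1.4,0,0,0],[-1,0,-9,-1.4,0,0,0],[-1,0,-9,-1.4,0,0,0],[-1,0,0,0,0,0,0]]}}

```text
t: 7.55
tool_pos: [0.5496, -0.2472, 0.2506]
eef_rot: [0.071, 0.686, 0.72, 0.075]
wrist_force: [-0.5, 0.8, -2.8]
width: 0.0218
grip_force: 30.0
```

Emit:
{"api": "send_rows", "payload": {"commands": [[-1,0,0,0,0,0,0],[-1,0,0,0,0,0,0]]}}

```text
t: 7.72
tool_pos: [0.5517, -0.2475, 0.2511]
eef_rot: [0.073, 0.686, 0.72, 0.076]
wrist_force: [0.7, -0.1, -2.1]
width: 0.0216
grip_force: 30.0
```

```bash
python3 - <<'E'
from h import *
go((-72,0,32))
im,W,_=cloud("side")
a=im[165:285,290:450]
save("s3.png",cv2.resize(a,(800,600),interpolation=3))
hsv=cv2.cvtColor(im,cv2.COLOR_RGB2HSV);h,s,v=[hsv[...,i].astype(int) for i in range(3)]
q=(W*1000-OT)@RT
m=(h>15)&(h<35)&(s>90)&(abs(q[...,0]+60)<35)&(abs(q[...,1])<60)&(q[...,2]>25)
p=q[m]
for n,k in (("bar",p[:,2]>47),("tongue",p[:,2]<=47)): print(n,k.sum(),p[k].mean(0).round(1),np.percentile(p[k],[3,97],axis=0).round(1).tolist())
g=q[(h>55)&(h<95)&(s>60)&(q[...,0]>-30)&(q[...,0]<140)&(q[...,2]>50)&(abs(q[...,1])<60)]
A=np.c_[g[:,:2],np.ones(len(g))];f=np.linalg.lstsq(A,g[:,2],rcond=None)[0];print("plate tilt",len(g),np.degrees(np.arctan(f[:2])))
E
```

```text
tip [-70.   -2.5  37.7] org [14.1 -2.5 55.6] yaw -0.02 tilt 12.05 roll -0.04
(-72, 0, 32) tool shift [ 2.5 -3.2  5.1]
F [ 0.7 -0.1 -2.1] t 7.7167 w 0.02163478460573015 TCP [ 0.55165135 -0.24745831  0.25109182]
bar 206 [-54.5  -8.2  83.8] [[-64.6, -51.0, 47.4], [-32.3, 46.3, 178.3]]
tongue 176 [-61.5  -3.8  41.9] [[-71.8, -51.5, 30.0], [-44.2, 45.5, 46.6]]
plate tilt 737 [11.84689769 -0.03597254]
```

View pics/s3.png

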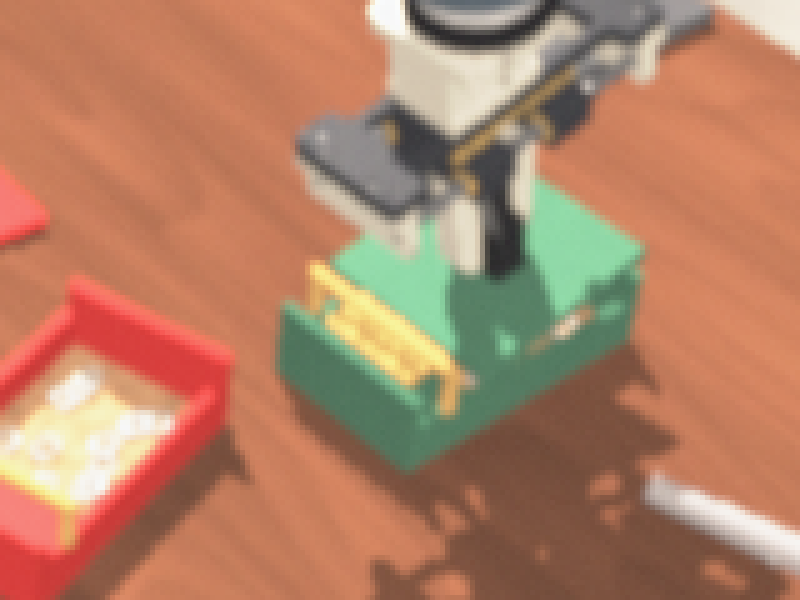

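The tongue is now under the bar: its brass shows on both sides of the bar (about 385,340 in the crop), and the lid is tilted 12°. Working out the swing.

```bash
cat >> h.py <<'E'
def swing(seq):
    M,L,tip=lidpose();s=ctrl.get_state();print("F",s["wrist_force"].round(1),"t",s["t"])
    for x,y,z,t in seq:
        Rl=RT@R.from_euler('y',-t,degrees=True).as_matrix()
        N=np.eye(4);N[:3,:3]=Rl;N[:3,3]=RT@np.array([x,y,z])+OT+Rl@[86,0,0]
        N=N@np.linalg.inv(LT);D=np.linalg.inv(M)@N
        print((x,y,z,t),D[:3,3].round(1),np.degrees(R.from_matrix(D[:3,:3]).as_rotvec()).round(2));M=N
E
python3 -c "
from h import *
swing([(-72.5,-1,34,12),(-72.5,-.5,33,9),(-72.5,0,32,6),(-72.5,0,31.5,3),(-72.5,0,31,1),(-72.5,0,30,0)])"
```

```text
tip [-69.7  -2.5  37.6] org [14.4 -2.5 55.6] yaw -0.01 tilt 12.05 roll -0.04
F [ 0.1 -1.2 -2.5] t 7.7667
(-72.5, -1, 34, 12) [ 1.4 -3.3  3. ] [ 0.05  0.04 -0.01]
(-72.5, -0.5, 33, 9) [ 0.5 10.1  5.8] [ 3. -0.  0.]
(-72.5, 0, 32, 6) [ 0.5 10.2  5.8] [ 3. -0. -0.]
(-72.5, 0, 31.5, 3) [ 0.  10.3  5.3] [ 3. -0. -0.]
(-72.5, 0, 31, 1) [0.  6.9 3.7] [2. 0. 0.]
(-72.5, 0, 30, 0) [0.  3.5 2.5] [ 1. -0.  0.]
```

Emit:
{"api": "send_rows", "payload": {"commands": [[-1,1.4,-3.3,3,0,0,0],[-1,0,0,0,0,0,0],[-1,0.5,10.1,5.8,3,0,0],[-1,0,0,0,0,0,0],[-1,0,0,0,0,0,0]]}}

```text
t: 8.18
tool_pos: [0.5605, -0.2447, 0.2431]
eef_rot: [0.054, 0.687, 0.722, 0.057]
wrist_force: [-0.6, 0.2, -2.6]
width: 0.0223
grip_force: 30.0
```

Emit:
{"api": "send_rows", "payload": {"commands": [[-1,0.5,10.2,5.8,3,0,0],[-1,0,0,0,0,0,0],[-1,0,10.3,5.3,3,0,0],[-1,0,0,0,0,0,0],[-1,0,0,0,0,0,0]]}}

```text
t: 8.6
tool_pos: [0.5817, -0.2431, 0.2349]
eef_rot: [0.019, 0.689, 0.724, 0.02]
wrist_force: [0.1, 0.1, -2.1]
width: 0.0219
grip_force: 30.0
```

```bash
python3 -c "
from h import *
swing([(-72.5,0,31,1),(-72.5,0,30,0)])"
```

```text
tip [-72.3   0.5  30.7] org [13.5  0.6 35.4] yaw 0.08 tilt 3.11 roll 0.04
F [ 0.1  0.1 -2.1] t 8.6
(-72.5, 0, 31, 1) [-0.5  7.1  3.1] [ 2.11 -0.03  0.08]
(-72.5, 0, 30, 0) [0.  3.5 2.5] [ 1. -0.  0.]
```

Emit:
{"api": "send_rows", "payload": {"commands": [[-1,-0.4,7,3.2,2.1,0,0],[-1,0,0,0,0,0,0],[-1,0,3.5,2.5,1,0,0],[-1,0,0,0,0,0,0],[-1,0,0,0,0,0,0]]}}

```text
t: 9.02
tool_pos: [0.5922, -0.2432, 0.2299]
eef_rot: [-0.0, 0.689, 0.724, -0.0]
wrist_force: [-0.1, 0.3, -2.7]
width: 0.022
grip_force: 30.0
```

```bash
python3 -c "
from h import *
swing([(-72.5,0,29,0)])"
```

```text
tip [-73.   -0.1  30.3] org [13.  -0.1 30.2] yaw 0.02 tilt -0.05 roll 0.01
F [-0.1  0.3 -2.7] t 9.0167
(-72.5, 0, 29, 0) [0.1 0.3 1.2] [-0.05 -0.01  0.02]
```

Not resting yet: the wrist force is still the lid's weight. Lowering in small steps.

Emit:
{"api": "send_rows", "payload": {"commands": [[-1,0,0,0.7,0,0,0],[-1,0,0,0,0,0,0],[-1,0,0,0,0,0,0]]}}

```text
t: 9.27
tool_pos: [0.5923, -0.2432, 0.2297]
eef_rot: [-0.0, 0.69, 0.724, -0.0]
wrist_force: [-2.0, 0.9, 2.9]
width: 0.0218
grip_force: 30.0
```

Emit:
{"api": "send_rows", "payload": {"commands": [[-1,0,0,0.7,0,0,0],[-1,0,0,0,0,0,0],[-1,0,0,0,0,0,0]]}}

```text
t: 9.52
tool_pos: [0.5923, -0.2431, 0.2297]
eef_rot: [-0.0, 0.69, 0.724, -0.001]
wrist_force: [-5.4, 2.1, 7.4]
width: 0.0214
grip_force: 30.0
```

The lid is resting on the rim, flat and still held. Releasing partway, then rising.

Emit:
{"api": "send_rows", "payload": {"commands": [[-0.1,0,0,0,0,0,0],[-0.1,0,0,0,0,0,0],[-0.1,0,0,0,0,0,0],[-0.1,0,0,0,0,0,0],[-0.1,0,0,0,0,0,0]]}}

```text
t: 9.93
tool_pos: [0.5925, -0.2433, 0.2282]
eef_rot: [-0.001, 0.69, 0.724, -0.001]
wrist_force: [-0.5, 0.4, -0.7]
width: 0.0416
grip_force: 0.0
```

Emit:
{"api": "send_rows", "payload": {"commands": [[-0.1,0,0,-10,0,0,0],[-0.1,0,0,-25,0,0,0],[-0.1,0,0,-35,0,0,0],[-0.1,0,0,-35,0,0,0],[-0.1,0,0,-25,0,0,0]]}}

```text
t: 10.35
tool_pos: [0.5929, -0.2433, 0.3624]
eef_rot: [0.001, 0.69, 0.724, -0.0]
wrist_force: [1.1, -0.7, 1.0]
width: 0.0417
grip_force: 0.0
```

Emit:
{"api": "send_rows", "payload": {"commands": [[-0.1,0,0,0,0,0,0],[-0.1,0,0,0,0,0,0]]}}

```text
t: 10.52
tool_pos: [0.593, -0.2434, 0.3613]
eef_rot: [0.002, 0.69, 0.724, -0.0]
wrist_force: [0.4, 0.0, 0.2]
width: 0.0418
grip_force: 0.0
```

```bash
python3 - <<'E'
from h import *
M=T();im,W,h,s,v=lidmeas();save("w4.png",im);q=(W*1000-OT)@RT
i=(abs(q[...,0])<90)&(abs(q[...,1])<65)
p=q[i&(h>55)&(h<95)&(s>60)&(q[...,2]>33)&(q[...,2]<43)&(abs(q[...,0]-10)<50)]
f=np.linalg.lstsq(np.c_[p[:,:2],np.ones(len(p))],p[:,2],rcond=None)[0];print(len(p),"tilt",np.degrees(np.arctan(f[:2])),"z",np.median(p[:,2]))
p=q[i&(v<90)&(q[...,2]>69)&(q[...,2]<80)];print("knob",len(p),cv2.minAreaRect(p[:,:2].astype(np.float32)))
E
```

```text
12600 tilt [-0.0801729   0.05694584] z 37.812296847031625
knob 1370 ((12.516660690307617, 0.27443695068359375), (20.679521560668945, 39.50507354736328), 0.39759865403175354)
```

View pics/w4.png

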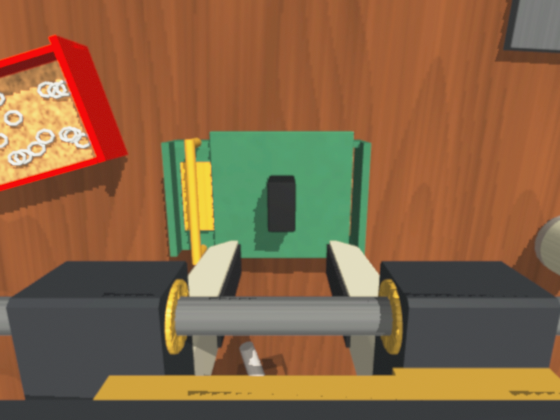

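The lid lies flat between the stops, with the plate top at 37.8 mm and tilt under 0.1°. The tongue (198,195) runs under the bar (190,200), and the fingers are clear. Handing in.

```bash
python3 -c "
from bench import ctrl
print(ctrl.hand_in())"
```

```text
the job is handed in; nothing more can be done
None
```

I closed the green tray with its green lid and handed the job in; no verdict came back. The tongue went in under the brass bar at a 12° tilt, the knob was held until the lid lay flat, and I never reached for the blue lid.

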